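# Open a filter's sunken stopcock with its T-key

### The arm

A 6-joint arm with a two-finger parallel gripper is mounted at the origin on a cart in front of the work surface, level with it; the furniture and walls round the work are solid. World frame = base frame: x ahead of the robot, y to its left, z up, the work surface at z = 0. Lengths are in m, angles in rad, forces in N, time in s.
With the tool pointing down it reaches from about 0.25 to 0.725 m from the base axis. Payload 4 kg.
Tool frame: the origin (TCP) lies midway between the tips of the shut fingers; the grasp point (between the pads) lies 19 mm behind it; z points along the fingers, y is the line along which they close (so a half turn about z gives the same grasp; the last joint's range is limited). The gripper opens to 85 mm and grips with 20 to 120 N. Pads are 22 mm wide; open, the fingers measure 114 mm over their backs; the gripper's body (76 mm by 85 mm) begins 54 mm behind the grasp point. The pads swing forward as they close: fully open they stand 13 mm farther back than shut.
Start: joints at [1.241, 0.241, 0.005, 1.335, 0, 1.571], TCP at [0.162, 0.473, 0.204] pointing down, gripper open.
Joint ranges: [-2.72, 2.72], [-1.05, 1.87], [-1.09, 1.28], [-1.99, 2.15], [-1.42, 1.44], [-3.14, 3.14]. Speed limits (rad/s): [2.79, 2.79, 3.14, 3.14, 3.14, 3.14].

### API

Orientations are given as a unit quaternion [x, y, z, w].
In Python, from workcell import monitor, vision, job gives the robot as it stands.
- The arm moves only by the tool move_arm, never from a script. Its argument "moves" is a list that holds one entry, the list of rows, each a list of 5 numbers: the shift along the world's x, y, z in m, then the turn about the world's z in degrees, then the opening in per cent of the stroke, from 0 (shut) to 100 (fully open). In form: [[[x, y, z, turn, gripper], ...]]. A call has 1 to 5 rows; each row is the pose to reach, as a shift and turn from the pose commanded when the call began; what a row does not reach only later rows make up. A row lasts 1/8 s, in which the tool goes at most 62.5 mm and 10.7 degrees, less where a joint would pass 70% of its speed; a pose out of reach is approached as far as the arm can. A call with a gripper value outside its range is refused whole. The fingers move at their own pace and stop on an object; the grip force is fixed at half the most. Time passes only in rows, so rows that repeat a pose let the fingers close. It gives the time, the measured TCP pose, the force, the opening and the grip force at its end, in the units of the state.
- monitor.get_obs(): the state, without advancing time (a new reading comes with each control period).
- vision.camera(name): name is "side" or "top"; returns a dict with "color" (384x512x3 uint8, red, green, blue), "camera_matrix" (3x3 intrinsics, pixels), "k1" (the pictures are not rectified: a ray, as slopes to the right and down, at radius r is drawn at 1 + k1 r^2 times it, then the intrinsics apply), "eye" and "attitude" of the camera in the world. Camera axes: x right, y up, looking along -z (the intrinsics and any distortion apply to the point x, -y, -z); pixel columns grow to the right and rows downward; lengths in m; the calibration is good to about 2 mm. A picture is of the moment at which its call begins. There is no depth.
- job.job_done(): hands the job in; it is judged then, once.
The state is a dict: "clock": time; "joint_pos": joint angles; "joint_vel": joint speeds; "tau": joint torques, N m; "eef_pos": TCP position; "tool_rot": TCP orientation; "ft_force": force on the tool from outside, world axes, zero at the start; "ft_torque": the same for the moment, N m; "grip_width": finger opening in m; "grasp_force": force on a finger pad.
Only numpy, scipy, OpenCV 4.12 (cv2) and the standard library are available. Lean on these libraries where they do the work, as an engineer would, in place of code of your own. Each camera call takes 0.05 s, during which the arm holds its last target. There are 200 camera calls.

### The job

Open the water filter's stopcock, which is sunk in the round well in the filter's top: take the T-handled key from its rack, stand it fork-down in the well and let go of it, then take it again by its T-handle, feel for the place where the fork drops over the stopcock's head, and turn it counter-clockwise as far as it goes. Leave the key standing there, fork fully down over the stopcock, and leave the other things on the worktop where they are.

Things in the scene. Friction and masses are not known exactly. Their poses are not given: they have to be found in the camera images.
- guard (a point): Centre of the mouth of the round well in the top of the water filter (fixed white box 120 x 120 mm, 110 mm high; a round canister 72 mm across, 104 mm high, bulges 42 mm out of its +x side). Axes are the filter's: z up, x towards the canister. The well is an upright bore 34 mm across with a chamfered mouth, ringed by a steel collar 52 mm across, 3 mm high.
- well_floor (a point): Centre of the well's flat floor, 72 mm below the guard point, filter axes. On it stands the stopcock's crutch head, centred: an upright flat bar 30 mm long, 8 mm thick, 20 mm high, top rounded. How it lies is not given: when shut, its length is within 0.6 rad either way of the filter's y axis. The fork's end rests on this floor when home.
- stopcock (a joint): Turn of the stopcock's crutch head, rad, counter-clockwise seen from above; 0 shut stop, 1.1 open stop, about 0 to 0.15 at the start. It stays where it is left; friction about 0.12 N m. The fork has about 0.25 rad of play either way on the head.
- key_mid (a point): Steel T-key, loose, 157 mm long, about 0.22 kg. This point is on its axis amid the bare round shaft (14 mm across, from 64 to 143 mm above the fork's end), 95 mm above the fork's end. z runs from fork to T-handle, y along the T-handle. It starts leaning in the rack 40 degrees from upright, T-handle high and away from the robot, y level.
- key_tip (a point): Point on the key's axis at the end of the fork; axes as key_mid. Fork: two prongs 24 mm long, 17 mm wide along y, 24 mm across outside along x, with an open slot 12 mm wide between them that runs along y, as the T-handle does. Above the prongs a round socket 28 mm across reaches to 60 mm from this point.
- key_handle (a point): Centre of the key's T-handle, 150 mm from the fork's end: a bar 80 mm long (y), 14 mm thick (x), 14 mm high (z); axes as key_mid. Fork home on the stopcock: this point is 78 mm above the guard point; fork only resting on top of the crutch head: 98 mm.
- rack: Fixed wooden key rack; origin under the middle of its base plate (180 x 80 x 10 mm); x points to its upright back board (168 mm high, 98 mm from the origin). A low cup at the -x end holds the fork; two posts with a cross pin carry the shaft just below the T-handle. Between 65 and 115 mm from the fork's end the shaft is free on all sides.
- teaspoon: Bystander: steel teaspoon, 138 mm, lying on the worktop.
- shallot: Bystander: brown onion, about 67 mm.
- timer: Bystander: round kitchen timer, 70 mm across, 44 mm high.
- scissors: Bystander: scissors, 206 mm, lying flat.

How it is judged:
On the way, in this order (a step that is already met when the one before it is completed fails the run):
1. the key stands fork-down in the well, let go of (z of key_tip in the frame of guard below -0.04 m and horizontal distance between key_tip and guard below 0.012 m and angle between key_mid's own z axis and vertical below 0.3 rad and contact force between the fingers and key below 0.1 N and value of joint stopcock below 0.6 rad), for 0.2 s.
2. the stopcock is turned fully open with the key's fork down over it (value of joint stopcock above 0.95 rad and z of key_tip in the frame of guard below -0.062 m), for 0.1 s.
At the end, for the whole second after the job is handed in: The stopcock is open to within 0.15 rad of its stop (over 0.95 rad); the key stands released, still and upright (within 0.25 rad) in the well, its fork down over the stopcock (over 62 mm below the guard point) (all of step 2 and horizontal distance between key_tip and guard below 0.012 m and angle between key_mid's own z axis and vertical below 0.25 rad and linear speed of key below 0.02 m/s and contact force between the fingers and key below 0.1 N); the robot touches nothing.
It fails at once if a bystander is shifted by more than 40 mm (distance of any of teaspoon, shallot, timer, scissors from where it was at the start of the episode above 0.04 m).
It also fails if it takes over 72 s, if anything falls off the work surface, if the arm or the gripper's body presses on something with over 40 N, if the wrist force passes 120 N, or if a joint passes its speed limit or range.

## Working session

There is one attempt and no reset: what is moved stays moved. The work goes in short steps, Python scripts to look and compute and a tool call to move; the robot and the scene stay as the last step left them, time stands still between calls to the robot, and variables do not carry over. Pictures are saved under pics/ and viewed, at most 10 in all, crops included, and the job is handed in when it is done.

Besides the shell and the picture viewer there is one more tool, called after "Call:" by a JSON object that holds its "method" and its "body", one argument or row to a line. move_arm: Moves the arm, as the interface text tells. Its arguments: {"type":"object","properties":{"moves":{"type":"array","items":{"type":"array","items":{"type":"array","items":{"type":"number"}}}}},"required":["moves"]}

```bash
mkdir -p pics; cat > h.py <<'E'
import numpy as np, cv2
from workcell import monitor, vision, job
from scipy.spatial.transform import Rotation as R
def snap(n,f=None):
    c=vision.camera(n)
    if f: cv2.imwrite('pics/'+f,cv2.cvtColor(c['color'],cv2.COLOR_RGB2BGR))
    return c
def Rm(c):
    a=np.array(c['attitude'],float)
    return a if a.shape==(3,3) else R.from_quat(a).as_matrix()
def ray(c,u,v):
    K=np.array(c['camera_matrix']); d=np.array([(u-K[0,2])/K[0,0],(v-K[1,2])/K[1,1]])
    s=d.copy()
    for _ in range(30): s=d/(1+c['k1']*(s@s))
    w=Rm(c)@np.array([s[0],-s[1],-1.]); return np.array(c['eye']),w/np.linalg.norm(w)
def plane(c,u,v,z):
    e,w=ray(c,u,v); return e+w*(z-e[2])/w[2]
def proj(c,p):
    q=Rm(c).T@(np.array(p)-np.array(c['eye'])); s=np.array([q[0],-q[1]])/-q[2]
    s=s*(1+c['k1']*(s@s)); K=np.array(c['camera_matrix']); return np.array([K[0,0]*s[0]+K[0,2],K[1,1]*s[1]+K[1,2]])
def tri(c1,p1,c2,p2):
    e1,a=ray(c1,*p1); e2,b=ray(c2,*p2)
    t=np.linalg.lstsq(np.c_[a,-b],e2-e1,rcond=None)[0]
    x,y=e1+a*t[0],e2+b*t[1]; return (x+y)/2,np.linalg.norm(x-y)
E
python3 - <<'E'
from h import *
import pickle
d={}
for n in('top','side'):
    c=snap(n); d[n]=c
    print(n,c['camera_matrix'],c['k1'],c['eye'],c['attitude'])
    cv2.imwrite(f'pics/{n}0.png',cv2.resize(c['color'][...,::-1],(800,600),interpolation=cv2.INTER_CUBIC))
pickle.dump(d,open('c0.pkl','wb'))
print(monitor.get_obs())
E
```

```text
top [[346.676535     0.         253.7804865 ]
 [  0.         346.676535   191.48490969]
 [  0.           0.           1.        ]] -0.016452189023701567 [ 0.50447309 -0.31076433  0.94876768] [-0.0389182   0.04244687  0.71349091 -0.69829389]
side [[370.88472331   0.         256.71185065]
 [  0.         370.88472331 189.25773909]
 [  0.           0.           1.        ]] -0.013373677533073624 [ 0.39724363 -1.06291644  0.43690675] [ 0.54562481 -0.06931649 -0.08111827  0.83120913]
{'clock': 0.1, 'joint_pos': array([ 1.24098147e+00,  2.41353148e-01,  3.82208817e-03,  1.33517785e+00,
       -9.39650834e-06,  1.57077965e+00]), 'joint_vel': array([-0.0008232 , -0.00147177,  0.00325315, -0.00131248, -0.00058077,
        0.00131136]), 'tau': array([-3.49622851e-04, -3.73136473e+01,  2.53010470e+01,  1.08458579e-02,
        4.02748503e-05, -1.06793934e-07]), 'eef_pos': array([0.16173351, 0.47245605, 0.2027802 ]), 'tool_rot': array([ 1.64152711e-01,  9.86434475e-01, -9.44090421e-04, -1.52359539e-04]), 'ft_force': array([0.19456295, 0.44161657, 0.66912149]), 'ft_torque': array([-0.00976289,  0.00306328, -0.00760938]), 'grasp_force': 0.0, 'grip_width': 0.08551542147767241}
```

View pics/top0.png

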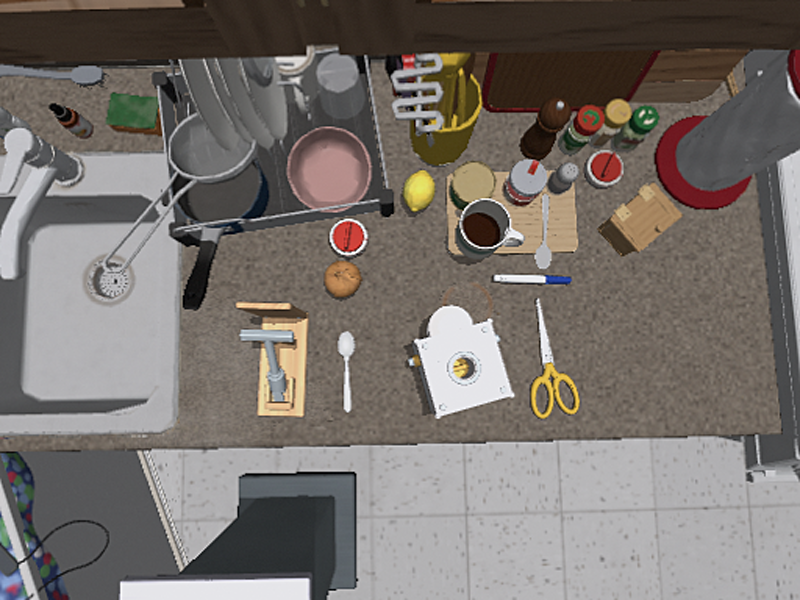

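View pics/side0.png

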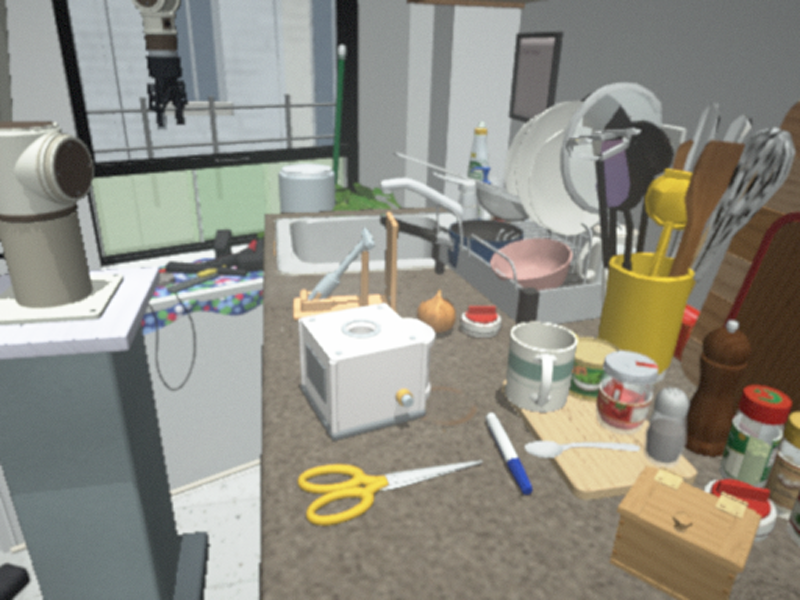

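Top: rack around (275,365), T-handle from (241,335) to (293,335), and filter well at (463,367) with a yellow crutch visible. Side: T-handle at (367,240), well at (362,328). I'll make a magnified composite next.

```bash
python3 - <<'E'
from h import *
import pickle
d=pickle.load(open('c0.pkl','rb'))
def crop(n,x,y,w,h,s):
    im=d[n]['color'][y:y+h,x:x+w,::-1]; return cv2.resize(im,None,fx=s,fy=s,interpolation=cv2.INTER_CUBIC)
# native coords
a=crop('top',145,185,60,90,400/60)[:300*2]
b=crop('top',258,190,80,60,5)
e=crop('side',185,140,80,60,5)
out=np.zeros((600,800,3),np.uint8); out[:600,:400]=a[:600,:400]; out[:300,400:]=b; out[300:,400:]=e
cv2.imwrite('pics/comp.png',out)
for n,u,v,z in [('top',462,367,.113),('top',241,335,.13),('top',293,335,.13),('side',362,328,.113),('top',450,322,.104),('top',280,415,0)]:
    print(n,u,v,plane(d[n],u*.64,v*.64,z).round(4))
for n,u,v in [('top',462,367)]: print(tri(d['top'],(462*.64,367*.64),d['side'],(362*.64,328*.64)))
E
```

```text
top 462 367 [ 0.4944 -0.414   0.113 ]
top 241 335 [ 0.5497 -0.0798  0.13  ]
top 293 335 [ 0.548  -0.1584  0.13  ]
side 362 328 [ 0.4945 -0.4207  0.113 ]
top 450 322 [ 0.5645 -0.3988  0.104 ]
top 280 415 [ 0.4177 -0.1117  0.    ]
(array([ 0.49486795, -0.41448954,  0.10992745]), np.float64(0.0011072520475708034))
```

View pics/comp.png

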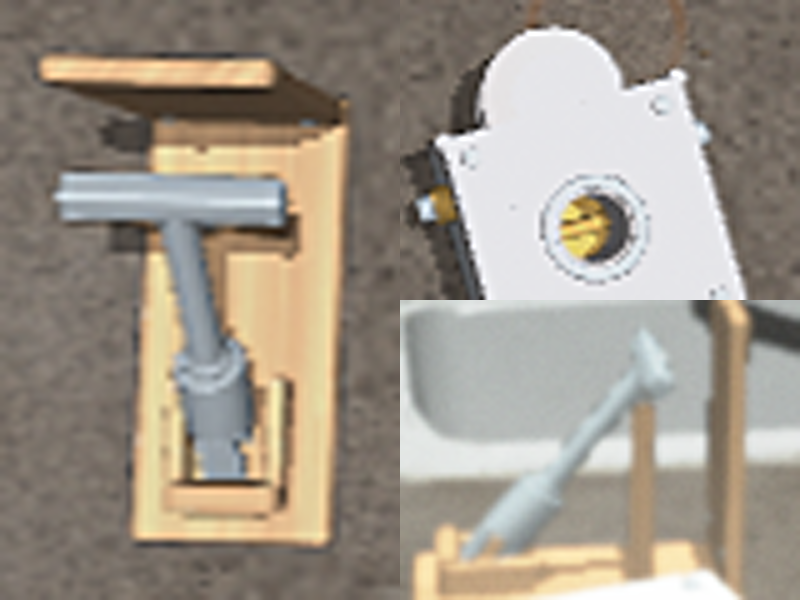

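Composite: T-handle runs from (58,197) to (285,203), with the fork in the cup at (222,470). The crutch bar lies roughly along the filter's y axis. The side view shows the handle at (650,360), just above the post.

```bash
cat > m.py <<'E'
from h import *
import pickle
d=pickle.load(open('c0.pkl','rb')); T,S=d['top'],d['side']
tk=lambda x,y:(145+x/6.6667-.42,185+y/6.6667-.42)
tf=lambda x,y:(258+(x-400)/5-.4,190+y/5-.4)
sk=lambda x,y:(185+(x-400)/5-.4,140+(y-300)/5-.4)
if __name__=='__main__':
    a=plane(T,*tk(133,540),.003);b=plane(T,*tk(328,545),.003); print('front',a,b,np.linalg.norm(a-b))
    yd=(a-b)/np.linalg.norm(a-b); xd=np.array([yd[1],-yd[0],0]); O=(a+b)/2+.09*xd; O[2]=0
    yaw=np.arctan2(xd[1],xd[0]);print('rack O',O,'yaw',np.degrees(yaw))
    h,e=tri(T,tk(171,197),S,sk(650,362)); print('handle tri',h,e)
    for z in(.12,.13,.14):
        l=plane(T,*tk(58,197),z);r=plane(T,*tk(286,203),z);print(z,l,r,np.linalg.norm(l-r),'mid',(l+r)/2, 'yawy',np.degrees(np.arctan2(-(l-r)[0],(l-r)[1])))
    # axis in side view -> plane
    e1,r1=ray(S,*sk(632,388));_,r2=ray(S,*sk(562,468)); n=np.cross(r1,r2)
    P=[]
    for p in[(177,225),(192,290),(204,345)]:
        e,w=ray(T,*tk(*p)); P.append(e+w*(n@(e1-e))/(n@w)); print('axis',P[-1])
    v=P[0]-P[-1]; v/=np.linalg.norm(v); print('dir',v,'lean',np.degrees(np.arccos(v[2])))
    Q=lambda x,y,z:O+xd*x+yd*y+np.array([0,0,z])
    rr=lambda p:((p-O)@xd,(p-O)@yd,p[2]); print('handle in rack',rr(h),[rr(p) for p in P])
    # filter
    g=plane(T,*tf(597,228),.113); c1=plane(T,*tf(440,140),.11);c2=plane(T,*tf(681,76),.11)
    fy=(c1-c2)/np.linalg.norm(c1-c2); print('guard',g,'filter y edge len',np.linalg.norm(c1-c2),'fyaw',np.degrees(np.arctan2(-fy[0],fy[1])))
    fx=np.array([fy[1],-fy[0],0]);print('edge-mid minus 60mm',(c1+c2)/2-.06*fx)
    im=T['color'][:,:,::-1]; im=cv2.resize(im[190:260,148:200],(520,700),interpolation=cv2.INTER_LANCZOS4)[:590]
    im=cv2.convertScaleAbs(im,alpha=1.15)
    for q in [Q(.098,.04,.168),Q(.098,-.04,.168),Q(.09,.04,.01),Q(.09,-.04,.01)]:
        u=(proj(T,q)-(148,190)+.5)*10; cv2.circle(im,tuple(int(t) for t in u),4,(0,0,255),1)
    # well crop
    w=cv2.resize(T['color'][226:246,288:308,::-1],(270,270),interpolation=cv2.INTER_LANCZOS4)
    s=cv2.resize(S['color'][140:200,215:242,::-1],(270,600),interpolation=cv2.INTER_LANCZOS4)[:310]
    out=np.zeros((590,795,3),np.uint8);out[:,:520]=im;out[:270,522:792]=w;out[275:585,522:792]=s
    cv2.imwrite('pics/comp2.png',out)
    hsv=cv2.cvtColor(T['color'][226:246,288:308],cv2.COLOR_RGB2HSV); m=(hsv[...,1]>110)
    ys,xs=np.nonzero(m);print('yellow n',len(xs),xs.min(),xs.max(),ys.min(),ys.max())
E
python3 m.py
```

```text
front [ 0.41886334 -0.07298641  0.003     ] [ 0.41526724 -0.15146692  0.003     ] 0.07856285500404092
rack O [ 0.50697095 -0.11634628  0.        ] yaw -2.6235470674207124
handle tri [ 0.548758   -0.118347    0.13358746] 0.0011516871714338304
0.12 [ 0.5509261  -0.07468645  0.12      ] [ 0.54705787 -0.15644987  0.12      ] 0.08185487645851339 mid [ 0.54899199 -0.11556816  0.12      ] yawy -2.708645567801538
0.13 [ 0.55036559 -0.07753499  0.13      ] [ 0.54654404 -0.15831185  0.13      ] 0.0808672067154009 mid [ 0.54845482 -0.11792342  0.13      ] yawy -2.708645567801563
0.14 [ 0.54980509 -0.08038353  0.14      ] [ 0.54603021 -0.16017382  0.14      ] 0.07987953697228849 mid [ 0.54791765 -0.12027868  0.14      ] yawy -2.7086455678015855
axis [ 0.53998108 -0.11761201  0.12078573]
axis [ 0.51713643 -0.11708611  0.09436453]
axis [ 0.49676023 -0.11631863  0.07064686]
dir [ 0.65279496 -0.01953494  0.75728273] lean 40.77476897282741
handle in rack (np.float64(0.04183483208527375), np.float64(-8.588068821665086e-05), np.float64(0.13358745539061673)) [(np.float64(0.033033464839930145), np.float64(0.0002465843333716511), np.float64(0.12078572917977681)), (np.float64(0.010188688930528343), np.float64(-0.00027374336863941046), np.float64(0.09436452842352949)), (np.float64(-0.010201280885784134), np.float64(-0.00043975504900477144), np.float64(0.0706468626679041))]
guard [ 0.4935268  -0.41716425  0.113     ] filter y edge len 0.12119469567110511 fyaw 13.5758213770718
edge-mid minus 60mm [ 0.49323525 -0.41616206  0.11      ]
yellow n 84 2 11 4 14
```

View pics/comp2.png

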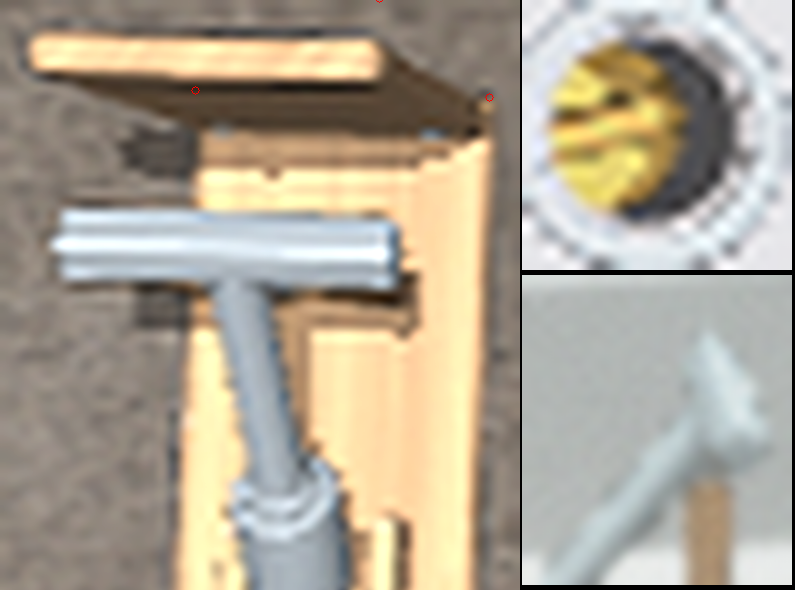

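Handle centre is (0.5485, -0.118, 0.1335), leaning about 40°, with y yawed -2.7°. The guard point is (0.4935, -0.4168, 0.113), filter yaw 13.6°, and the crutch lies at about 10°. I plan to grip the T-handle across its ends, which keeps an upright pose possible with the tool pointing down. First I'll move above the rack.

Call:
{"method": "move_arm", "body": {
  "moves": [
    [[0.03,-0.05,0.02,4,100],[0.06,-0.1,0.04,8,100],[0.09,-0.15,0.06,12,100],[0.12,-0.2,0.06,16,100],[0.15,-0.25,0.06,16,100]]
  ]
}}

```text
clock: 0.72
eef_pos: [0.3125, 0.2215, 0.2637]
tool_rot: [0.025, 1.0, 0.0, 0.0]
ft_force: [1.1, 0.7, -0.4]
grip_width: 0.0855
grasp_force: 0.0
```

Call:
{"method": "move_arm", "body": {
  "moves": [
    [[0.04,-0.05,0,0,100],[0.08,-0.1,0,0,100],[0.12,-0.15,0,0,100],[0.16,-0.2,0,0,100],[0.2,-0.25,0,0,100]]
  ]
}}

```text
clock: 1.35
eef_pos: [0.5079, -0.0228, 0.2633]
tool_rot: [0.025, 1.0, 0.0, -0.0]
ft_force: [0.6, 1.1, 0.7]
grip_width: 0.0851
grasp_force: 0.0
```

Call:
{"method": "move_arm", "body": {
  "moves": [
    [[0.02,-0.05,0,0,100],[0.037,-0.09,0,0,100],[0.037,-0.09,0,0,100],[0.037,-0.09,0,0,100]]
  ]
}}

```text
clock: 1.85
eef_pos: [0.5436, -0.1107, 0.263]
tool_rot: [0.025, 1.0, 0.0, -0.001]
ft_force: [-0.2, -0.8, -0.1]
grip_width: 0.0854
grasp_force: 0.0
```

```bash
python3 - <<'E'
from h import *
o=monitor.get_obs();print(o['clock'],o['eef_pos'],o['joint_pos'],np.degrees(R.from_quat(o['tool_rot']).as_matrix()[:2,1]/57.3),o['ft_force'])
E
```

```text
1.85 [ 0.54359219 -0.11068052  0.26298695] [-2.01105754e-01  3.39216201e-01  2.92457602e-01  1.52575994e+00
  4.05296127e-04 -1.50237076e-01] [0.05084387 0.99863265] [-0.20050644 -0.80601886 -0.09935073]
```

Call:
{"method": "move_arm", "body": {
  "moves": [
    [[0,0,-0.04,0,100],[0,0,-0.07,0,100],[0,0,-0.1,0,100],[0,0,-0.1,0,100],[0,0,-0.1,0,100]]
  ]
}}

```text
clock: 2.48
eef_pos: [0.5447, -0.1102, 0.1651]
tool_rot: [0.025, 1.0, -0.0, 0.001]
ft_force: [0.4, -0.1, -0.2]
grip_width: 0.0854
grasp_force: 0.0
```

```bash
python3 - <<'E'
from h import *
o=monitor.get_obs();print(o['clock'],o['eef_pos'])
t=snap('top');s=snap('side')
def cr(c,x,y,w,hh,W,H): return cv2.resize(c['color'][y:y+hh,x:x+w,::-1],(W,H),interpolation=cv2.INTER_CUBIC)
out=np.zeros((600,800,3),np.uint8); out[:,:400]=cr(t,140,180,60,90,400,600); out[:,400:]=cr(s,205,110,60,90,400,600)
cv2.imwrite('pics/c3.png',out)
E
```

```text
2.475 [ 0.54470026 -0.11018094  0.1650837 ]
```

View pics/c3.png

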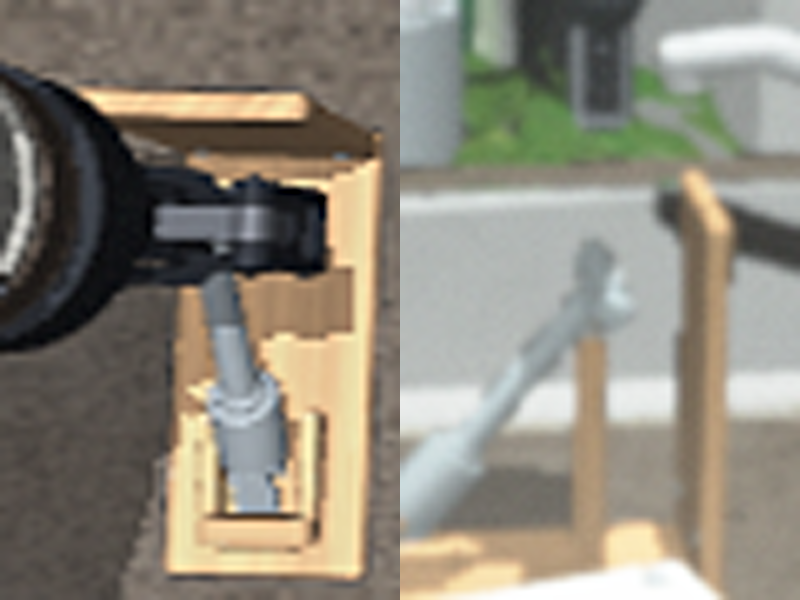

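The gripper hangs open above the handle. In the side view the near fingertip's bottom edge is at crop (602,125) and the handle at (605,300). I'll check TCP against the camera numerically.

```bash
python3 - <<'E'
from m import *
o=monitor.get_obs();p=o['eef_pos'];yd=R.from_quat(o['tool_rot']).as_matrix()[:,1]
if yd[1]<0: yd=-yd
print(p,yd)
sc=lambda q:(proj(S,q)-(205,110)+.5)*6.667+(400,0)
tc=lambda q:(proj(T,q)-(140,180)+.5)*6.667
for dz in(.010,.013): print('near tip side',sc(p-yd*.057+[0,0,dz]),sc(p-yd*.043+[0,0,dz]))
for dz in(.013,.03,.05): print('outer top',tc(p-yd*.057+[0,0,dz]))
h=np.array([.5485,-.118,.1335]); print('handle side ends',sc(h-yd*.04),sc(h+yd*.04))
E
```

```text
[ 0.54528098 -0.11067842  0.1655649 ] [ 4.96841375e-02  9.98764876e-01 -4.57235990e-04]
near tip side [606.51985687 216.85524626] [602.50941429 206.69961011]
near tip side [606.55387693 209.16477809] [602.53804811 199.09973858]
outer top [320.62931411 241.6689083 ]
outer top [310.92182167 239.29593319]
outer top [298.92868234 236.36400631]
handle side ends [612.44403859 314.43015767] [591.01156702 254.36590497]
```

Predicted fingertip position disagrees with the picture, so I'll hold for one row and look again before touching anything.

Call:
{"method": "move_arm", "body": {
  "moves": [
    [[0.004,-0.007,0,0,100],[0.004,-0.007,0,0,100],[0.004,-0.007,0,0,100]]
  ]
}}

```text
clock: 2.95
eef_pos: [0.5482, -0.1182, 0.1637]
tool_rot: [0.026, 1.0, 0.0, 0.0]
ft_force: [0.4, -0.3, 0.1]
grip_width: 0.0854
grasp_force: 0.0
```

```bash
python3 - <<'E'
from h import *
for i in range(2):
    o=monitor.get_obs();print(o['clock'],o['eef_pos'],o['joint_pos'].round(4))
    t=snap('top');s=snap('side')
p=o['eef_pos']; print(p)
def cr(c,x,y,w,hh,W,H): return cv2.resize(c['color'][y:y+hh,x:x+w,::-1],(W,H),interpolation=cv2.INTER_CUBIC)
out=np.zeros((600,800,3),np.uint8); out[:,:400]=cr(t,140,180,60,90,400,600); out[:,400:]=cr(s,195,70,80,120,400,600)
for z in (0,.013,.032,.073):
  for c,f in((t,lambda q:(q-(140,180)+.5)*6.667),(s,lambda q:(q-(195,70)+.5)*5+(400,0))):
    for k in(-.057,-.0427,.0427,.057):
      u=f(proj(c,p+np.array([.05,.9987,0])*k+[0,0,z])); cv2.circle(out,tuple(int(x) for x in u),3,(0,0,255) if z==.013 else (0,255,0),1)
cv2.imwrite('pics/c4.png',out)
E
```

```text
2.95 [ 0.54823601 -0.11824383  0.16372157] [-2.1250e-01  3.8000e-01  9.4600e-02  1.2853e+00  1.0000e-04 -1.6140e-01]
3.05 [ 0.54808841 -0.11807583  0.16359549] [-0.2122  0.3799  0.0942  1.2852  0.     -0.1614]
[ 0.54808841 -0.11807583  0.16359549]
```

View pics/c4.png

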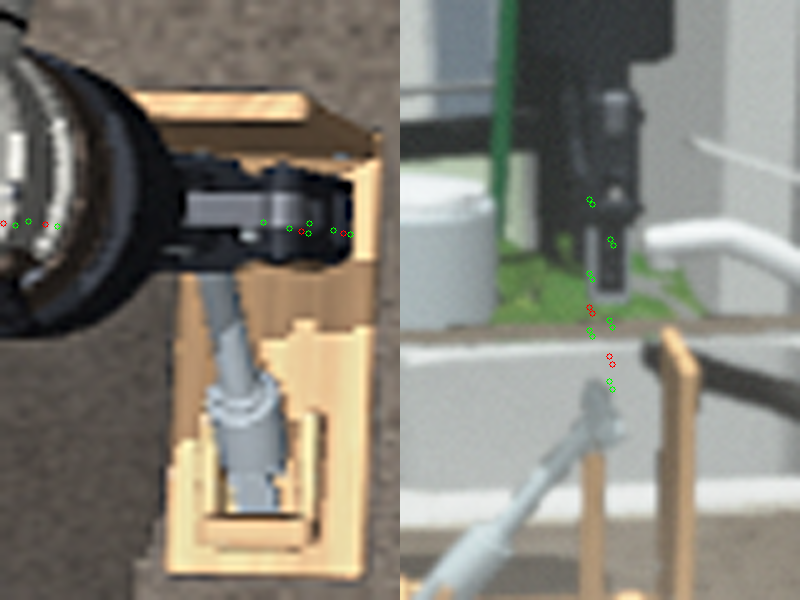

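```bash
python3 - <<'E'
from m import *
p=np.array([.1617,.4725,.2028]);yd=np.array([.324,.946,0])
for z in(0,.013,.046,.073): print(z,[(proj(S,p+yd*k+[0,0,z])).round(1).tolist() for k in(-.05,.05)])
im=S['color'].copy()
g=im[40:95,85:130].sum(2)
# dark rows
for v in range(40,95): 
    xs=np.nonzero(im[v,85:130].max(1)<75)[0]; print(v,(xs.min()+85,xs.max()+85,len(xs)) if len(xs) else '',end=' | ')
E
```

```text
0 [[104.6, 94.4], [117.0, 90.5]]
0.013 [[104.1, 90.8], [116.6, 87.1]]
0.046 [[102.9, 81.6], [115.6, 78.5]]
0.073 [[101.9, 74.0], [114.7, 71.3]]
40 (np.int64(95), np.int64(114), 20) | 41 (np.int64(95), np.int64(114), 20) | 42 (np.int64(95), np.int64(114), 20) | 43 (np.int64(95), np.int64(115), 21) | 44 (np.int64(95), np.int64(115), 21) | 45 (np.int64(96), np.int64(115), 20) | 46 (np.int64(96), np.int64(115), 20) | 47 (np.int64(96), np.int64(115), 20) | 48 (np.int64(96), np.int64(115), 20) | 49 (np.int64(98), np.int64(114), 17) | 50 (np.int64(100), np.int64(113), 14) | 51 (np.int64(100), np.int64(113), 14) | 52 (np.int64(100), np.int64(116), 17) | 53 (np.int64(99), np.int64(117), 19) | 54 (np.int64(95), np.int64(117), 20) | 55 (np.int64(95), np.int64(117), 22) | 56 (np.int64(95), np.int64(117), 22) | 57 (np.int64(95), np.int64(117), 23) | 58 (np.int64(95), np.int64(117), 21) | 59 (np.int64(95), np.int64(118), 21) | 60 (np.int64(96), np.int64(118), 22) | 61 (np.int64(96), np.int64(118), 23) | 62 (np.int64(96), np.int64(118), 23) | 63 (np.int64(96), np.int64(118), 22) | 64 (np.int64(96), np.int64(119), 24) | 65 (np.int64(96), np.int64(119), 18) | 66 (np.int64(96), np.int64(118), 16) | 67 (np.int64(96), np.int64(117), 13) | 68 (np.int64(96), np.int64(117), 15) | 69 (np.int64(96), np.int64(117), 14) | 70 (np.int64(97), np.int64(116), 13) | 71 (np.int64(100), np.int64(116), 10) | 72 (np.int64(101), np.int64(116), 7) | 73 (np.int64(101), np.int64(116), 7) | 74 (np.int64(101), np.int64(116), 7) | 75 (np.int64(101), np.int64(116), 7) | 76 (np.int64(101), np.int64(116), 7) | 77 (np.int64(101), np.int64(117), 7) | 78 (np.int64(101), np.int64(117), 7) | 79 (np.int64(102), np.int64(103), 2) | 80 (np.int64(102), np.int64(103), 2) | 81  | 82  | 83  | 84  | 85  | 86  | 87  | 88  | 89  | 90  | 91  | 92  | 93  | 94  |
```

Call:
{"method": "move_arm", "body": {
  "moves": [
    [[0,0,-0.02,0,100],[0,0,-0.035,0,100],[0,0,-0.045,0,100],[0,0,-0.052,0,100],[0,0,-0.057,0,100]]
  ]
}}

```text
clock: 3.78
eef_pos: [0.5482, -0.118, 0.1064]
tool_rot: [0.025, 1.0, -0.0, 0.0]
ft_force: [-0.2, 1.0, 0.5]
grip_width: 0.0853
grasp_force: 0.0
```

Call:
{"method": "move_arm", "body": {
  "moves": [
    [[0,0,0,0,90],[0,0,0,0,88],[0,0,0,0,88],[0,0,0,0,88]]
  ]
}}

```text
clock: 4.28
eef_pos: [0.5484, -0.118, 0.1069]
tool_rot: [0.025, 1.0, -0.0, 0.0]
ft_force: [0.6, -0.4, -0.2]
grip_width: 0.0749
grasp_force: 0.0
```

```bash
python3 - <<'E'
from h import *
t=snap('top');s=snap('side')
def cr(c,x,y,w,hh,W,H): return cv2.resize(c['color'][y:y+hh,x:x+w,::-1],(W,H),interpolation=cv2.INTER_CUBIC)
out=np.zeros((600,800,3),np.uint8); out[:,:400]=cr(t,140,180,60,90,400,600); out[:,400:]=cr(s,205,110,60,90,400,600)
cv2.imwrite('pics/c5.png',out)
E
```

```text
(no output)
```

View pics/c5.png

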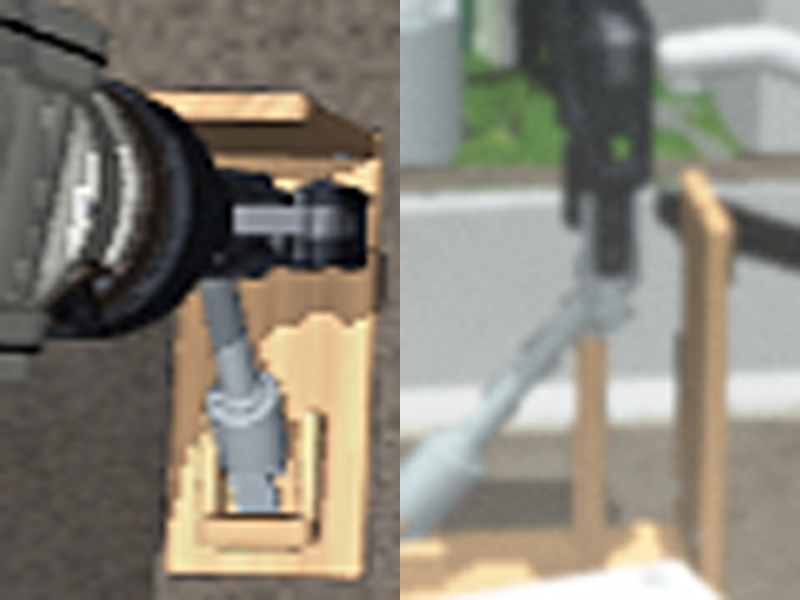

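Near fingertip bottom is at (612,275), just over the handle end at (615,305), so the tips sit about 45 mm above the TCP when open. I'll reopen and go 34 mm lower in stages.

Call:
{"method": "move_arm", "body": {
  "moves": [
    [[0,0,0.002,0,100],[0,0,0.002,0,100],[0,0,0,0,100],[0,0,-0.007,0,100],[0,0,-0.012,0,100]]
  ]
}}

```text
clock: 5.0
eef_pos: [0.5478, -0.1179, 0.0938]
tool_rot: [0.025, 1.0, 0.0, -0.0]
ft_force: [0.2, -0.4, -0.4]
grip_width: 0.0857
grasp_force: 0.0
```

Call:
{"method": "move_arm", "body": {
  "moves": [
    [[0,0,-0.005,0,100],[0,0,-0.01,0,100],[0,0,-0.014,0,100],[0,0,-0.014,0,100]]
  ]
}}

```text
clock: 5.5
eef_pos: [0.5478, -0.1179, 0.0802]
tool_rot: [0.025, 1.0, 0.0, -0.0]
ft_force: [0.1, 1.0, -1.2]
grip_width: 0.0856
grasp_force: 0.0
```

Call:
{"method": "move_arm", "body": {
  "moves": [
    [[0,0,-0.004,0,100],[0,0,-0.008,0,100],[0,0,-0.008,0,100]]
  ]
}}

```text
clock: 5.88
eef_pos: [0.5478, -0.1179, 0.0722]
tool_rot: [0.025, 1.0, 0.0, -0.0]
ft_force: [0.1, 0.7, 0.4]
grip_width: 0.0855
grasp_force: 0.0
```

No contact, so the tips should be around the handle ends. Close.

Call:
{"method": "move_arm", "body": {
  "moves": [
    [[0,0,0,0,90],[0,0,0,0,80],[0,0,0,0,80],[0,0,0,0,80]]
  ]
}}

```text
clock: 6.38
eef_pos: [0.548, -0.118, 0.0727]
tool_rot: [0.025, 1.0, -0.0, -0.0]
ft_force: [-0.9, 0.4, 0.9]
grip_width: 0.0783
grasp_force: 71.9
```

Call:
{"method": "move_arm", "body": {
  "moves": [
    [[0,0,0.01,0,80],[0,0,0.03,0,80],[0,0,0.06,0,80],[0,0,0.09,0,80],[0,0,0.12,0,80]]
  ]
}}

```text
clock: 7.0
eef_pos: [0.5483, -0.118, 0.1939]
tool_rot: [0.025, 1.0, 0.0, 0.0]
ft_force: [0.9, 0.5, -2.4]
grip_width: 0.0784
grasp_force: 73.2
```

Call:
{"method": "move_arm", "body": {
  "moves": [
    [[0,0,0.03,0,80],[0,0,0.05,0,80],[0,0,0.05,0,80]]
  ]
}}

```text
clock: 7.38
eef_pos: [0.5495, -0.1182, 0.2448]
tool_rot: [0.025, 1.0, -0.0, 0.002]
ft_force: [0.7, 0.7, -3.2]
grip_width: 0.0786
grasp_force: 73.3
```

```bash
python3 - <<'E'
from h import *
o=monitor.get_obs();print(o['clock'],o['eef_pos'],o['grasp_force'],o['ft_force'],o['ft_torque'])
t=snap('top');s=snap('side')
def cr(c,x,y,w,hh,W,H): return cv2.resize(c['color'][y:y+hh,x:x+w,::-1],(W,H),interpolation=cv2.INTER_CUBIC)
out=np.zeros((600,800,3),np.uint8); out[:,:400]=cr(t,130,180,70,105,400,600); out[:,400:]=cr(s,190,60,80,120,400,600)
cv2.imwrite('pics/c6.png',out)
E
```

```text
7.375 [ 0.54953638 -0.11821334  0.24478683] 73.33592891693115 [ 0.68341263  0.676115   -3.21687871] [ 0.02271204 -0.04831183  0.01378045]
```

View pics/c6.png

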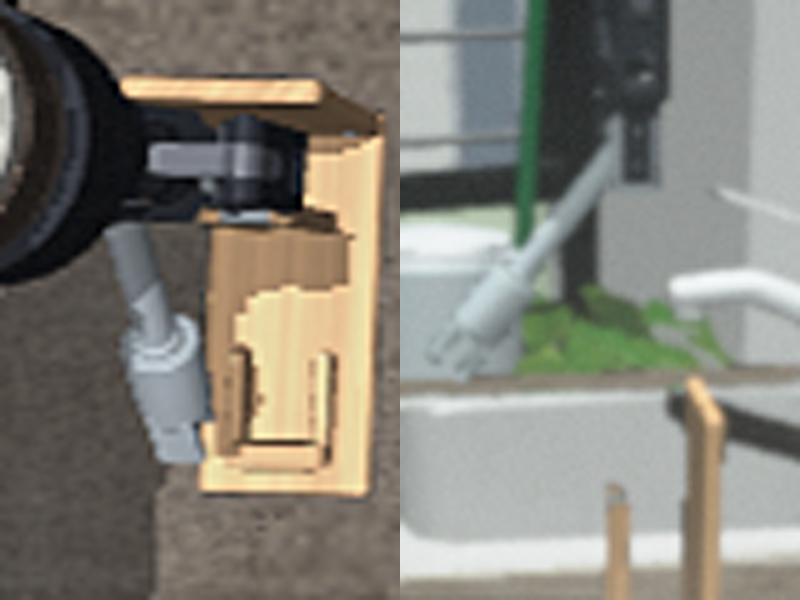

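The key is held by the handle ends at about 40°, free of the rack. At that lean it can't enter the bore. So I'll first pivot it upright in the grip by pressing the fork sideways against the filter's fixed +y wall, clear of the tap. Turn +106° and go there.

Call:
{"method": "move_arm", "body": {
  "moves": [
    [[-0.012,-0.013,0,10.5,80],[-0.023,-0.026,0,21,80],[-0.035,-0.04,0,31.5,80],[-0.046,-0.053,0,42,80],[-0.058,-0.066,0,52.5,80]]
  ]
}}

```text
clock: 8.1
eef_pos: [0.4889, -0.184, 0.2408]
tool_rot: [-0.422, 0.906, 0.001, -0.001]
ft_force: [-0.3, -0.7, -1.7]
grip_width: 0.0786
grasp_force: 73.3
```

Call:
{"method": "move_arm", "body": {
  "moves": [
    [[-0.012,-0.013,0,10.5,80],[-0.023,-0.026,0,21,80],[-0.035,-0.04,0,31.5,80],[-0.046,-0.053,0,42,80],[-0.058,-0.066,0,52.5,80]]
  ]
}}

```text
clock: 8.72
eef_pos: [0.4308, -0.2498, 0.2408]
tool_rot: [0.78, -0.626, -0.002, 0.0]
ft_force: [-0.1, -0.0, -2.1]
grip_width: 0.0787
grasp_force: 73.3
```

Call:
{"method": "move_arm", "body": {
  "moves": [
    [[0,0,-0.03,1.5,80],[0,0,-0.06,1.5,80],[0,0,-0.09,1.5,80],[0,0,-0.109,1.5,80],[0,0,-0.109,1.5,80]]
  ]
}}

```text
clock: 9.35
eef_pos: [0.4297, -0.2485, 0.1307]
tool_rot: [0.786, -0.618, -0.004, 0.0]
ft_force: [0.5, 0.1, -1.8]
grip_width: 0.0788
grasp_force: 73.5
```

```bash
cat > st.py <<'E'
from h import *
o=monitor.get_obs();Y=R.from_quat(o['tool_rot']).as_matrix()[:2,1];print(o['clock'],o['eef_pos'].round(4),'yaw',np.degrees(np.arctan2(Y[1],Y[0])).round(2),'j',o['joint_pos'].round(2),o['ft_force'].round(1),o['ft_torque'].round(2),o['grip_width'].round(4),round(o['grasp_force'],1))
E
python3 st.py
```

```text
Traceback (most recent call last):
  File "st.py", line 2, in <module>
    o=monitor.get_obs();Y=R.from_quat(o['tool_rot']).as_matrix()[:2,1];print(o['clock'],o['eef_pos'].round(4),'yaw',np.degrees(np.arctan2(Y[1],Y[0])).round(2),'j',o['joint_pos'].round(2),o['ft_force'].round(1),o['ft_torque'].round(2),o['grip_width'].round(4),round(o['grasp_force'],1))
                                                                                                                                                                                                                                          ^^^^^^^^^^^^^^^^^^^^^
AttributeError: 'float' object has no attribute 'round'
```

Call:
{"method": "move_arm", "body": {
  "moves": [
    [[0.003,-0.012,0,0,80],[0.006,-0.024,0,0,80],[0.009,-0.036,0,0,80],[0.011,-0.047,0,0,80],[0.014,-0.058,0,0,80]]
  ]
}}

```text
clock: 9.98
eef_pos: [0.4463, -0.3084, 0.1341]
tool_rot: [0.786, -0.618, -0.0, -0.0]
ft_force: [-1.6, 4.1, -0.5]
grip_width: 0.079
grasp_force: 74.1
```

```bash
sed -i "s/o\['grip_width'\].round(4),round/float(o['grip_width']),round/" st.py; python3 st.py
```

```text
9.975 [ 0.4463 -0.3084  0.1341] yaw -166.4 j [-0.61  0.36 -0.01  1.2   0.   -2.41] [-1.6  4.1 -0.5] [ 1.26  0.22 -0.01] 0.07896330695339991 74.1
```

Call:
{"method": "move_arm", "body": {
  "moves": [
    [[0.002,-0.01,0,0,80],[0.005,-0.02,0,0,80],[0.007,-0.03,0,0,80],[0.009,-0.036,0,0,80],[0.009,-0.039,0,0,80]]
  ]
}}

```text
clock: 10.6
eef_pos: [0.4554, -0.347, 0.1335]
tool_rot: [0.786, -0.618, -0.0, -0.0]
ft_force: [0.1, 4.4, -1.3]
grip_width: 0.0788
grasp_force: 74.9
```

```bash
python3 st.py; python3 - <<'E'
from h import *
t=snap('top');s=snap('side')
def cr(c,x,y,w,hh,W,H): return cv2.resize(c['color'][y:y+hh,x:x+w,::-1],(W,H),interpolation=cv2.INTER_CUBIC)
out=np.zeros((600,800,3),np.uint8); out[:,:400]=cr(t,220,180,80,120,400,600); out[:,400:]=cr(s,180,120,80,120,400,600)
cv2.imwrite('pics/c7.png',out)
E
```

```text
10.6 [ 0.4554 -0.347   0.1335] yaw -166.4 j [-0.65  0.42  0.08  1.23  0.   -2.46] [ 0.1  4.4 -1.3] [ 1.34 -0.03  0.  ] 0.07877043784050018 74.9
```

View pics/c7.png

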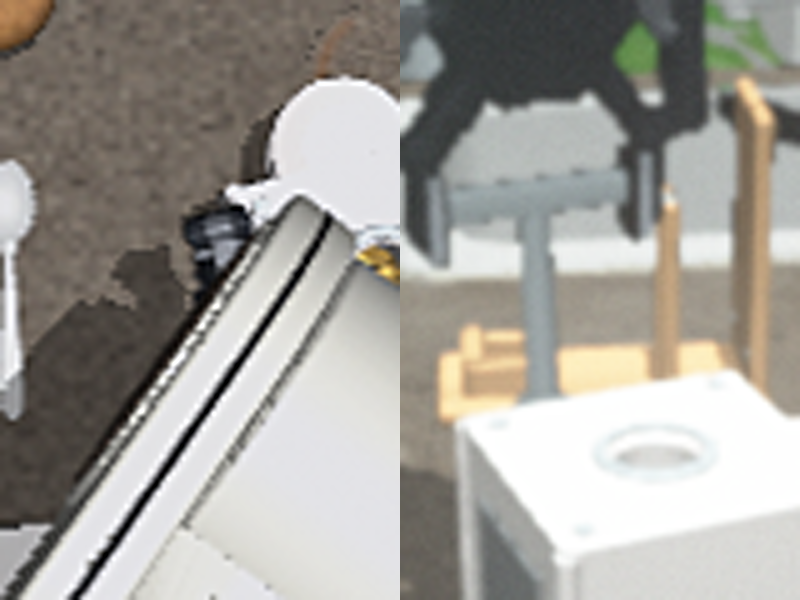

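The key is nearly upright between the fingers, behind the filter. I'll push a few mm more until the socket lies flat on the wall and the force rises.

Call:
{"method": "move_arm", "body": {
  "moves": [
    [[0.001,-0.002,0,0,80],[0.001,-0.004,0,0,80],[0.001,-0.004,0,0,80]]
  ]
}}

```text
clock: 11.08
eef_pos: [0.4563, -0.3511, 0.1337]
tool_rot: [0.786, -0.618, 0.0, -0.0]
ft_force: [-0.3, 3.7, -0.1]
grip_width: 0.0783
grasp_force: 75.0
```

Call:
{"method": "move_arm", "body": {
  "moves": [
    [[0.0005,-0.002,0,0,80],[0.0005,-0.002,0,0,80]]
  ]
}}

```text
clock: 11.32
eef_pos: [0.4567, -0.3529, 0.1337]
tool_rot: [0.786, -0.618, 0.0, -0.0]
ft_force: [-0.3, 4.6, -0.4]
grip_width: 0.0789
grasp_force: 75.2
```

Call:
{"method": "move_arm", "body": {
  "moves": [
    [[0.0005,-0.002,0,0,80],[0.0005,-0.002,0,0,80]]
  ]
}}

```text
clock: 11.58
eef_pos: [0.4571, -0.3547, 0.1336]
tool_rot: [0.786, -0.618, -0.0, -0.0]
ft_force: [-0.7, 5.7, 0.3]
grip_width: 0.0786
grasp_force: 75.2
```

The force ratio shows the contact moved up to the socket, so the key is just past upright (about 1-2°). Back off, lift, and turn to crutch yaw above the well.

Call:
{"method": "move_arm", "body": {
  "moves": [
    [[-0.005,0.02,0,0,80],[-0.007,0.03,0.03,0,80],[-0.007,0.03,0.08,0,80],[-0.007,0.03,0.12,0,80],[-0.007,0.03,0.12,-8,80]]
  ]
}}

```text
clock: 12.2
eef_pos: [0.4525, -0.3286, 0.2585]
tool_rot: [0.739, -0.673, 0.006, 0.001]
ft_force: [0.4, -0.3, -2.2]
grip_width: 0.0786
grasp_force: 75.0
```

Call:
{"method": "move_arm", "body": {
  "moves": [
    [[0.004,-0.009,0,-10.5,80],[0.009,-0.018,0,-21,80],[0.013,-0.027,0,-31.5,80],[0.018,-0.037,0,-42,80],[0.022,-0.046,0,-52.5,80]]
  ]
}}

```text
clock: 12.82
eef_pos: [0.4725, -0.3736, 0.2537]
tool_rot: [-0.364, 0.931, -0.002, -0.001]
ft_force: [-1.0, -0.5, -3.0]
grip_width: 0.0787
grasp_force: 74.9
```

Call:
{"method": "move_arm", "body": {
  "moves": [
    [[0.004,-0.009,0,-10.5,80],[0.009,-0.018,0,-21,80],[0.013,-0.027,0,-31.5,80],[0.022,-0.046,0,-33,80],[0.022,-0.046,0,-33,80]]
  ]
}}

```text
clock: 13.45
eef_pos: [0.4944, -0.4197, 0.2529]
tool_rot: [-0.087, 0.996, -0.002, -0.0]
ft_force: [-1.2, -0.1, -2.3]
grip_width: 0.0788
grasp_force: 74.9
```

```bash
python3 st.py; python3 - <<'E'
from h import *
o=monitor.get_obs();p=o['eef_pos']
t=snap('top');s=snap('side')
def cr(c,x,y,w,hh,W,H): return cv2.resize(c['color'][y:y+hh,x:x+w,::-1],(W,H),interpolation=cv2.INTER_CUBIC)
out=np.zeros((600,400,3),np.uint8); out=cr(s,190,90,80,120,400,600)
for q in (p+[0,0,.061],p+[0,0,.061-.15],p+[0,0,.061-.09]):
    u=proj(s,q);print(u);cv2.circle(out,tuple(int(x) for x in (u-(190,90)+.5)*5),3,(0,0,255),1)
cv2.imwrite('pics/c8.png',out)
E
```

```text
13.45 [ 0.4944 -0.4197  0.2529] yaw 100.01 j [-0.7   0.55  0.59  1.61 -0.   -0.88] [-1.2 -0.1 -2.3] [ 0.03 -0.07  0.01] 0.07883370568798263 74.9
[231.5407052 106.1603163]
[231.53274987 185.68728499]
[231.53211367 155.5217216 ]
```

View pics/c8.png

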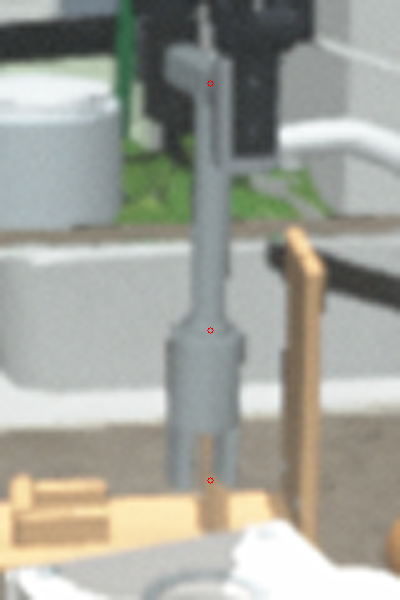

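Key is upright: handle at crop (210,83), socket centre about (205,380), fork at about 203 against a predicted 210, so the tip is about 2.5 mm to -x of the TCP. Correct x by +2.5 mm and y by +3 mm, then go down with force checks.

Call:
{"method": "move_arm", "body": {
  "moves": [
    [[0.002,0.003,-0.015,0,80],[0.002,0.003,-0.03,0,80],[0.002,0.003,-0.042,0,80],[0.002,0.003,-0.042,0,80]]
  ]
}}

```text
clock: 14.05
eef_pos: [0.4954, -0.4134, 0.2106]
tool_rot: [-0.088, 0.996, 0.001, -0.001]
ft_force: [0.0, 1.2, -1.9]
grip_width: 0.0786
grasp_force: 74.9
```

Call:
{"method": "move_arm", "body": {
  "moves": [
    [[0,0,-0.005,0,80],[0,0,-0.01,0,80],[0,0,-0.015,0,80],[0,0,-0.015,0,80]]
  ]
}}

```text
clock: 14.55
eef_pos: [0.4958, -0.4138, 0.196]
tool_rot: [-0.088, 0.996, 0.0, -0.0]
ft_force: [0.6, -0.4, -2.5]
grip_width: 0.0788
grasp_force: 74.9
```

Call:
{"method": "move_arm", "body": {
  "moves": [
    [[0.0005,-0.002,0,0,80],[0.0005,-0.002,-0.006,0,80],[0.0005,-0.002,-0.012,0,80],[0.0005,-0.002,-0.018,0,80],[0.0005,-0.002,-0.018,0,80]]
  ]
}}

```text
clock: 15.18
eef_pos: [0.4962, -0.4155, 0.1775]
tool_rot: [-0.088, 0.996, 0.001, -0.001]
ft_force: [-0.0, -0.6, -2.6]
grip_width: 0.0786
grasp_force: 74.9
```

Call:
{"method": "move_arm", "body": {
  "moves": [
    [[0,0,-0.006,0,80],[0,0,-0.012,0,80],[0,0,-0.018,0,80],[0,0,-0.022,0,80],[0,0,-0.022,0,80]]
  ]
}}

```text
clock: 15.8
eef_pos: [0.4964, -0.4157, 0.156]
tool_rot: [-0.088, 0.996, 0.0, -0.0]
ft_force: [0.2, -0.2, -2.6]
grip_width: 0.0787
grasp_force: 74.9
```

Call:
{"method": "move_arm", "body": {
  "moves": [
    [[0,0,-0.003,0,80],[0,0,-0.006,0,80],[0,0,-0.009,0,80],[0,0,-0.009,0,80]]
  ]
}}

```text
clock: 16.3
eef_pos: [0.4965, -0.4158, 0.1472]
tool_rot: [-0.088, 0.996, 0.0, -0.0]
ft_force: [-0.6, 0.3, -3.6]
grip_width: 0.0787
grasp_force: 74.9
```

Call:
{"method": "move_arm", "body": {
  "moves": [
    [[0,0,-0.003,0,80],[0,0,-0.006,0,80],[0,0,-0.009,0,80],[0,0,-0.012,0,80],[0,0,-0.012,0,80]]
  ]
}}

```text
clock: 16.92
eef_pos: [0.4964, -0.4158, 0.1351]
tool_rot: [-0.088, 0.996, 0.0, -0.0]
ft_force: [0.2, 0.1, -2.0]
grip_width: 0.0786
grasp_force: 74.9
```

The fork is down over the crutch without touching. Let go.

Call:
{"method": "move_arm", "body": {
  "moves": [
    [[0,0,0,0,100],[0,0,0,0,100],[0,0,0,0,100],[0,0,0,0,100],[0,0,0,0,100]]
  ]
}}

```text
clock: 17.55
eef_pos: [0.4967, -0.416, 0.1357]
tool_rot: [-0.088, 0.996, -0.0, 0.0]
ft_force: [-0.2, -0.9, -1.0]
grip_width: 0.0854
grasp_force: 0.0
```

Call:
{"method": "move_arm", "body": {
  "moves": [
    [[0,0,0,0,100],[0,0,0,0,100],[0,0,0,0,100],[0,0,0,0,100]]
  ]
}}

```text
clock: 18.05
eef_pos: [0.4966, -0.416, 0.1356]
tool_rot: [-0.088, 0.996, 0.0, -0.0]
ft_force: [-0.6, -0.0, -0.1]
grip_width: 0.0854
grasp_force: 0.0
```

```bash
python3 st.py; python3 - <<'E'
from h import *
s=snap('side'); im=s['color'].astype(int)
# grey key columns at several rows (key = bluish grey, low sat, mid value)
for v in (130,140,150,155,160,164):
    r=im[v,205:260]; sat=r.max(1)-r.min(1); xs=np.nonzero((r.max(1)<165)&(r.max(1)>95)&(r[:,2]>=r[:,0]+5))[0]+205
    print(v,xs.tolist())
for z in(.105,.113,.12,.14,.16,.18,.191): print(z,proj(s,[.494,-.4165,z]).round(1))
E
```

```text
18.05 [ 0.4966 -0.416   0.1356] yaw 100.1 j [-0.7   0.57  0.32  1.32  0.   -0.87] [-0.6 -0.  -0.1] [-0.04  0.03 -0.03] 0.08543786148016828 0.0
130 [209, 210, 211, 212, 213]
140 [244, 245, 246, 247]
150 []
155 []
160 []
164 [224, 225, 226, 227, 228, 229]
0.105 [231.1 212.6]
0.113 [231.1 209. ]
0.12 [231.1 205.8]
0.14 [231.1 196.5]
0.16 [231.1 186.9]
0.18 [231.1 177.2]
0.191 [231.1 171.7]
```

Call:
{"method": "move_arm", "body": {
  "moves": [
    [[-0.001,0,0.02,0,100],[-0.001,0,0.04,0,100],[-0.001,0,0.04,0,100],[-0.001,0,0.04,0,100],[-0.001,0,0.04,0,100]]
  ]
}}

```text
clock: 18.73
eef_pos: [0.4951, -0.4155, 0.1743]
tool_rot: [-0.088, 0.996, 0.001, -0.001]
ft_force: [-0.0, 0.1, -0.7]
grip_width: 0.0854
grasp_force: 0.0
```

```bash
python3 st.py; python3 - <<'E'
from h import *
s=snap('side'); im=s['color'].astype(int)
for v in range(168,206,3):
    print(v,' '.join('%d/%d'%(p.mean(),p[2]-p[0]) for p in im[v,214:248]))
E
```

```text
18.725 [ 0.4951 -0.4155  0.1743] yaw 100.1 j [-0.7   0.55  0.4   1.42  0.   -0.87] [-0.   0.1 -0.7] [-0.01  0.   -0.  ] 0.08539757924963289 0.0
168 225/1 227/1 224/2 224/1 225/1 227/0 223/2 169/3 129/5 130/8 145/8 152/10 155/11 157/11 157/11 158/11 160/7 152/-11 145/-39 152/-62 149/-61 143/-33 166/-4 178/2 177/1 186/4 224/1 231/1 233/2 233/2 234/1 231/2 168/-8 113/-25
171 234/2 235/1 236/1 236/2 235/2 235/1 235/0 227/2 195/4 150/3 129/6 125/6 137/8 150/10 158/12 162/12 161/11 161/10 160/12 157/4 146/-13 154/-16 213/-2 231/2 232/1 231/2 228/1 229/2 228/0 230/0 228/-1 220/-3 155/-11 109/-28
174 197/-14 194/-15 193/-16 192/-15 195/-14 196/-16 193/-19 187/-17 185/-17 180/-17 170/-13 142/-6 127/2 123/8 131/7 139/7 151/10 157/11 164/10 164/10 160/12 163/9 168/7 178/4 166/-8 159/-18 156/-20 153/-19 155/-21 152/-17 155/-20 147/-18 129/-26 114/-31
177 145/-20 145/-18 145/-19 142/-20 141/-20 143/-21 142/-19 143/-19 142/-19 145/-19 145/-19 142/-19 138/-10 134/1 132/5 127/6 129/5 143/7 165/9 164/11 164/12 168/12 168/10 172/11 168/10 164/8 149/-8 145/-18 145/-19 147/-21 147/-19 145/-21 125/-28 11
[... 1564 characters left out ...]
49/-2
198 218/-71 218/-71 216/-70 218/-63 215/-65 216/-62 214/-58 213/-51 210/-44 209/-39 210/-31 209/-23 199/-18 170/-3 154/6 159/9 164/9 159/9 154/8 146/6 168/0 193/-2 199/-3 203/-2 200/-4 201/-3 199/-3 195/-2 201/0 235/-1 253/0 254/0 254/0 254/0
201 201/-4 201/-3 201/-4 202/-4 199/-2 201/-3 198/-4 200/-4 200/-4 201/-4 200/-4 201/-4 196/-3 166/3 155/8 159/9 163/10 161/10 155/8 150/5 170/-1 191/-2 201/-5 201/-4 200/-5 211/-2 238/-1 253/1 255/0 254/0 254/0 254/0 254/0 254/0
204 198/-5 200/-6 202/-5 200/-4 202/-5 199/-4 198/-4 196/-4 195/-2 193/-1 197/-2 189/2 176/3 156/5 152/7 161/9 165/9 164/9 153/7 148/7 157/4 176/3 184/3 193/2 189/-2 195/-2 219/-2 249/0 254/0 254/0 254/0 254/0 254/0 254/0
```

The key stands upright: shaft columns 227-234 over its whole height, handle at home height. Step 1 should be met. Regrasp the handle by its ends.

Call:
{"method": "move_arm", "body": {
  "moves": [
    [[0,0,-0.015,0,100],[0,0,-0.03,0,100],[0,0,-0.038,0,100],[0,0,-0.043,0,100],[0,0,-0.043,0,100]]
  ]
}}

```text
clock: 19.4
eef_pos: [0.4955, -0.4158, 0.1321]
tool_rot: [-0.088, 0.996, 0.0, -0.0]
ft_force: [0.3, -0.2, 0.4]
grip_width: 0.0857
grasp_force: 0.0
```

Call:
{"method": "move_arm", "body": {
  "moves": [
    [[0,0,0,0,90],[0,0,0,0,80],[0,0,0,0,80],[0,0,0,0,80]]
  ]
}}

```text
clock: 19.9
eef_pos: [0.4961, -0.4164, 0.1334]
tool_rot: [-0.088, 0.996, -0.001, 0.001]
ft_force: [0.6, -0.3, 4.5]
grip_width: 0.0783
grasp_force: 73.1
```

Call:
{"method": "move_arm", "body": {
  "moves": [
    [[0,0,0,7,80],[0,0,0,14,80],[0,0,0,21,80],[0,0,0,28,80],[0,0,0,35,80]]
  ]
}}

```text
clock: 20.52
eef_pos: [0.4949, -0.4148, 0.1334]
tool_rot: [-0.385, 0.923, 0.001, -0.0]
ft_force: [-2.4, 2.5, 6.5]
grip_width: 0.0788
grasp_force: 73.6
```

```bash
python3 st.py
```

```text
20.525 [ 0.4949 -0.4148  0.1334] yaw 135.32 j [-0.7   0.57  0.32  1.32  0.   -1.49] [-2.4  2.5  6.5] [ 0.91  0.85 -0.17] 0.07875352197323882 73.6
```

Call:
{"method": "move_arm", "body": {
  "moves": [
    [[0,0,0,6,80],[0,0,0,12,80],[0,0,0,18,80],[0,0,0,24,80],[0,0,0,24,80]]
  ]
}}

```text
clock: 21.15
eef_pos: [0.494, -0.4152, 0.1333]
tool_rot: [-0.567, 0.824, 0.001, -0.001]
ft_force: [-3.6, 2.2, 7.2]
grip_width: 0.0783
grasp_force: 73.7
```

```bash
python3 st.py
```

```text
21.15 [ 0.494  -0.4152  0.1333] yaw 159.11 j [-0.7   0.57  0.32  1.32 -0.   -1.9 ] [-3.6  2.2  7.2] [ 0.63  1.25 -0.09] 0.07830116941212362 73.7
```

Torque about 0.12 N·m resists, which matches the stopcock turning. Carry on to the stop.

Call:
{"method": "move_arm", "body": {
  "moves": [
    [[0,0,0,4,80],[0,0,0,8,80],[0,0,0,12,80],[0,0,0,12,80]]
  ]
}}

```text
clock: 21.65
eef_pos: [0.4936, -0.4155, 0.1334]
tool_rot: [-0.65, 0.76, 0.001, -0.001]
ft_force: [-4.4, 1.3, 7.3]
grip_width: 0.0788
grasp_force: 73.7
```

```bash
python3 st.py
```

```text
21.65 [ 0.4936 -0.4155  0.1334] yaw 171.08 j [-0.7   0.57  0.32  1.32 -0.   -2.11] [-4.4  1.3  7.3] [ 0.44  1.45 -0.11] 0.07880707448194778 73.7
```

Call:
{"method": "move_arm", "body": {
  "moves": [
    [[0,0,0,3,80],[0,0,0,6,80],[0,0,0,6,80]]
  ]
}}

```text
clock: 22.02
eef_pos: [0.4935, -0.4157, 0.1334]
tool_rot: [-0.689, 0.725, 0.001, -0.001]
ft_force: [-3.9, 1.2, 7.4]
grip_width: 0.0784
grasp_force: 73.7
```

```bash
python3 st.py
```

```text
22.025 [ 0.4935 -0.4157  0.1334] yaw 177.06 j [-0.7   0.57  0.32  1.32 -0.   -2.22] [-3.9  1.2  7.4] [ 0.36  1.54 -0.18] 0.0783751849947438 73.7
```

Call:
{"method": "move_arm", "body": {
  "moves": [
    [[0,0,0,3,80],[0,0,0,6,80],[0,0,0,6,80]]
  ]
}}

```text
clock: 22.4
eef_pos: [0.4934, -0.4159, 0.1334]
tool_rot: [0.725, -0.689, -0.001, 0.001]
ft_force: [-4.0, 1.8, 7.2]
grip_width: 0.0785
grasp_force: 73.7
```

```bash
python3 st.py
```

```text
22.4 [ 0.4934 -0.4159  0.1334] yaw -177.06 j [-0.7   0.57  0.32  1.32 -0.   -2.32] [-4.   1.8  7.2] [ 0.29  1.51 -0.8 ] 0.07847991190849982 73.7
```

Call:
{"method": "move_arm", "body": {
  "moves": [
    [[0,0,0,2.5,80],[0,0,0,5,80],[0,0,0,5,80]]
  ]
}}

```text
clock: 22.78
eef_pos: [0.4932, -0.4161, 0.1334]
tool_rot: [0.753, -0.658, -0.001, 0.001]
ft_force: [-3.7, 1.9, 6.4]
grip_width: 0.0785
grasp_force: 73.7
```

```bash
python3 st.py
```

```text
22.775 [ 0.4932 -0.4161  0.1334] yaw -172.27 j [-0.7   0.57  0.32  1.32 -0.   -2.41] [-3.7  1.9  6.4] [ 0.36  1.37 -1.95] 0.07847153921734354 73.7
```

Hard against the stop (1.95 N·m). Relax the torque by backing off within the play, release, and lift clear.

Call:
{"method": "move_arm", "body": {
  "moves": [
    [[0,0,0,-3,80],[0,0,0,-6,80],[0,0,0,-8,80],[0,0,0,-8,80]]
  ]
}}

```text
clock: 23.28
eef_pos: [0.494, -0.4159, 0.1334]
tool_rot: [0.707, -0.707, -0.001, 0.001]
ft_force: [-3.5, 0.7, 6.3]
grip_width: 0.0784
grasp_force: 73.6
```

Call:
{"method": "move_arm", "body": {
  "moves": [
    [[0,0,0,0,100],[0,0,0,0,100],[0,0,0,0,100],[0,0,0,0,100]]
  ]
}}

```text
clock: 23.78
eef_pos: [0.4957, -0.4159, 0.1324]
tool_rot: [0.708, -0.706, -0.0, -0.0]
ft_force: [0.6, -0.2, 0.6]
grip_width: 0.0855
grasp_force: 0.0
```

```bash
python3 st.py
```

```text
23.775 [ 0.4957 -0.4159  0.1324] yaw -179.89 j [-0.7   0.57  0.32  1.32  0.   -2.27] [ 0.6 -0.2  0.6] [-0.02 -0.    0.02] 0.0854825514341271 0.0
```

Call:
{"method": "move_arm", "body": {
  "moves": [
    [[0,0,0.008,0,100],[0,0,0.03,0,100],[0,0,0.06,0,100],[0,0,0.1,0,100],[0,0,0.1,0,100]]
  ]
}}

```text
clock: 24.4
eef_pos: [0.4975, -0.4174, 0.2378]
tool_rot: [0.708, -0.706, 0.005, -0.0]
ft_force: [-0.9, 0.3, -0.3]
grip_width: 0.0856
grasp_force: 0.0
```

```bash
python3 st.py; python3 - <<'E'
from h import *
s=snap('side'); im=s['color'].astype(int)
for v in range(160,208,3):
    r=im[v,210:255]; xs=np.nonzero((r.mean(1)<175)&(r[:,2]-r[:,0]>=2))[0]+210
    print(v,xs.tolist())
for z in(.113,.15,.184,.191,.198): print(z,proj(s,[.494,-.4165,z]).round(1))
E
```

```text
24.4 [ 0.4975 -0.4174  0.2378] yaw -179.89 j [-0.7   0.54  0.54  1.56  0.   -2.27] [-0.9  0.3 -0.3] [-0.02  0.    0.01] 0.08564858860159788 0.0
160 []
163 []
166 []
169 [236]
172 [219, 220, 221, 222, 223, 224, 225, 226, 227, 228, 229, 230, 231, 252]
175 [211, 212, 213, 214, 215, 216, 217, 218, 219, 220, 221, 222, 223, 224, 225, 226, 227, 228, 229, 230, 231, 232, 233, 234, 235, 236, 237, 238, 239, 240, 241, 242, 243, 244, 245, 246, 247, 248, 249, 250, 251]
178 [228, 229, 230, 231, 232, 233, 234]
181 [228, 229, 230, 231, 232, 233, 234]
184 [228, 229, 230, 231, 232, 233, 234]
187 [229, 230, 231, 232, 233, 234]
190 [230, 231, 232, 233]
193 [230, 231, 232, 233]
196 [229, 230, 231, 232, 233, 234]
199 [228, 229, 230, 232, 233, 234]
202 [228, 229, 230, 232, 233, 234]
205 [225, 226, 227, 228, 229, 230, 231, 232, 233, 234, 235, 236, 237]
0.113 [231.1 209. ]
0.15 [231.1 191.7]
0.184 [231.1 175.2]
0.191 [231.1 171.7]
0.198 [231.1 168.2]
```

The key stands upright and home: shaft columns 228-234, handle centred at column 231, row about 173. Arm settles, then hand in.

Call:
{"method": "move_arm", "body": {
  "moves": [
    [[0,0,0.03,0,100],[0,0,0.03,0,100],[0,0,0.03,0,100],[0,0,0.03,0,100]]
  ]
}}

```text
clock: 24.95
eef_pos: [0.4951, -0.4155, 0.2609]
tool_rot: [0.708, -0.706, -0.001, 0.0]
ft_force: [-0.4, 0.6, -0.1]
grip_width: 0.0852
grasp_force: 0.0
```

```bash
python3 -c "
from workcell import job
print(job.job_done())"
```

```text
the job is handed in; nothing more can be done
None
```

The stopcock was turned counter-clockwise until it hit its stop, and the key was left upright, released and fork-down over it; I handed the job in at about 25 s, and it returned no verdict.

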